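Clear the viewing station and load the sample vial

ROBOT

A 7-joint arm with a two-finger parallel gripper is mounted at the origin on the work surface. World frame = base frame: x ahead of the robot, y to its left, z up, the work surface at z = 0. Lengths are in m, angles in rad, forces in N, time in s.
With the tool pointing down it reaches from about 0.35 to 0.9 m from the base axis. Payload 8.1 kg.
Tool frame: the origin (TCP) lies on the centre line of the jaws, within the pads' length; the fingertips stand 11 mm ahead of it and the grasp point (between the pads) lies 8 mm behind it (arm.nose_length is the distance from the TCP to the fingertips, in m); z points along the fingers, y is the line along which they close (so a half turn about z gives the same grasp; the last joint's range is limited). The gripper opens to 92 mm and grips with 3 to 60 N. Pads are 19 mm wide; open, the fingers measure 130 mm over their backs; the gripper's body (75 mm by 190 mm) begins 47 mm behind the grasp point.
Start: joints at [1.121, 0.434, 0.025, 1.573, -0.012, 1.134, -0.075], TCP at [0.212, -0.588, 0.238] pointing down, gripper open.
Joint ranges: [-2.62, 2.62], [-0.44, 2.09], [-1.27, 1.32], [0.08, 2.57], [-1.32, 4.46], [0.12, 2], [-2.74, 2.74]. Speed limits (rad/s): [2.22, 2.22, 3.01, 3.01, 3.14, 3.14, 3.14].

INTERFACE

Orientations are given as a rotation vector (axis times angle).
In Python, from cell import arm gives the robot as it stands.
- The arm moves only by the tool jog_arm, never from a script. Its argument "moves" is a list of rows, each a list of 4 numbers: the shift along the tool's x, y, z in m, then the turn about the tool's z in rad. In form: [[tx, ty, tz, spin], ...]. A call has 1 to 20 rows; each row is the pose to reach, as a shift and turn from the pose commanded when the call began, along the tool's axes at that moment; what a row does not reach only later rows make up. A row lasts 1/8 s, in which the tool goes at most 62.5 mm and 10.7 degrees, less where a joint would pass 70% of its speed; a pose out of reach is approached as far as the arm can. A call with a gripper value outside its range is refused whole. "hand" is the finger opening in m, from 0 to 0.0918, set as the call begins (left out, the last holds). The fingers move at their own pace and stop on an object; "newtons" is the grip in N (left out, the last holds). Time passes only in rows, so rows that repeat a pose let the fingers close. It gives the time, the measured TCP pose, the force, the opening and the grip force at its end, in the units of the state.
- arm.observe(): the state, without advancing time (a new reading comes with each control period).
- arm.get_image(name): name is "scene" or "top" or "wrist"; returns a dict with "color" (400x640x3 uint8, red, green, blue), "z_map" (400x640 float32, m along the optical axis (not along the pixel's ray), 0 where there is no reading), "fx", "fy", "cx", "cy" (pixels), "k1" (the pictures are not rectified: a ray, as slopes to the right and down, at radius r is drawn at 1 + k1 r^2 times it, then the intrinsics apply), "rvec" (rotation vector, rad) and "tvec" (3), from world to camera coordinates, as OpenCV has them. Camera axes: x right, y down, z forward; pixel columns grow to the right and rows downward; lengths in m; the calibration is good to about 2 mm. A picture is of the moment at which its call begins.
- arm.sign_off(): hands the job in; it is judged then, once.
The state is a dict: "clock": time; "joints": joint angles; "dq": joint speeds; "joint_efforts": joint torques, N m; "position": TCP position; "ee_rot": TCP orientation; "force": force on the tool from outside, world axes, zero at the start; "ft_torque": the same for the moment, N m; "width": opening from 0.0 (shut) to 1.0 (fully open); "gripper_force": force on a finger pad.
Only numpy, scipy, OpenCV 4.12 (cv2) and the standard library are available. Lean on these libraries where they do the work, as an engineer would, in place of code of your own. Each camera call takes 0.05 s, during which the arm holds its last target. There are 200 camera calls.

TASK

Free the viewing station: lift the lidded steel canister off its pedestal and set it down gently, upright, on the round rubber pad, with its foot wholly on the pad. Then take the tall vial from the rack and stand it in the socket that the canister had covered, pushed fully down to the bottom, and let go. Do not drop or tip the canister, and leave everything else where it is.

Things in the scene. Friction and masses are not known exactly. Their poses are not given: they have to be found in the camera images.
- canister: lidded steel canister, 0.3 to 0.55 kg. Foot 84 mm diameter, lid 88 mm, lid top at z = 93 mm. A fixed overhead handle: a level black bar along its y axis, 90 mm long, 12 mm wide (x), 10 mm thick, its centre on the axis at z = 140 mm, 42 mm free below it; flat steel legs, 12 mm wide, at y = +-44 mm. Origin at the centre of its underside, z up. Starts on the station, between four lugs.
- station: viewing station, a fixed white pedestal with a steel top, 130 x 130 x 100 mm high (flange 12 mm wider at both x sides). Four lugs (10 mm diameter, 10 mm high) on top at x, y = +-35.5 mm leave the canister's foot 3 mm all round: lift it over 10 mm before going sideways. The vial socket in the middle of the top is hidden by the canister at first. Origin at the centre of the underside, z up.
- socket (a point): centre of the mouth of the vial socket, in the station's top surface 100 mm above the table: a round vertical hole 19 mm in diameter, with a 1.5 mm chamfer, 35 mm deep with a flat floor.
- pad: fixed round black rubber pad, 140 mm diameter, 6 mm thick, on a thin steel disc, to the left or right of the station. Origin at the centre of the underside, on the table; its top is 6 mm above.
- rack: fixed vial rack, 200 (x) x 54 (y) x 50 mm high, aluminium on a white base, on the other side of the station from the pad. Four round holes, 19 mm diameter, 35 mm deep, in a row along its x axis at x = -72, -24, 24, 72 mm; three hold vials, in any order. Origin at the centre of the underside, z up.
- tall_vial: tall vial, the one to load: clear glass, 16 mm diameter, 85 mm tall in all, 22 g; white cap of 17.6 mm diameter over the top 23 mm. Like the short vials but 23 mm taller. Origin at the centre of its underside, z up along it. In the rack its underside is 15 mm above the table and 50 mm stand out; fully down in the socket its underside is 65 mm above the table.
- short_vial_a: short vial standing in the rack, to be left there: clear glass, 16 mm diameter, white cap, 62 mm tall in all. Origin at the centre of its underside, z up along it.
- short_vial_b: short vial standing in the rack, to be left there: clear glass, 16 mm diameter, white cap, 62 mm tall in all. Origin at the centre of its underside, z up along it.
- beaker: bystander: open aluminium beaker, 60 mm rim, 65 mm tall, on the table beyond the pad. Origin at the centre of its underside.
- petri_dish: bystander: closed white plastic dish, 60 mm diameter, 16 mm tall, on the table on the robot's side of the rack. Origin at the centre of its underside.
- screwdriver: bystander: screwdriver 150 mm long lying on the table between the robot and the station, roughly along y. Origin on it, at the underside.
- bottle: bystander: amber bottle, 50 mm diameter, 105 mm tall, on the table beyond the station. Origin at the centre of its underside.
- hopper: bystander: dark steel round hopper, 96 mm rim, 85 mm tall, on the left of the table. Origin at the centre of its underside.

How it is judged:
By the outcome, as a careful person would: the job done as asked, in the order asked, and still so for the second after the job is handed in, with the robot touching nothing.
It also fails if it takes over 64 s, if anything falls off the work surface, if the arm or the gripper's body presses on something with over 40 N, if the wrist force passes 120 N, or if a joint passes its speed limit or range.

## Working session

There is one attempt and no reset: what is moved stays moved. The work goes in short steps, Python scripts to look and compute and a tool call to move; the robot and the scene stay as the last step left them, time stands still between calls to the robot, and variables do not carry over. Pictures are saved under pics/ and viewed, at most 10 in all, crops included, and the job is handed in when it is done.

Besides the shell and the picture viewer there is one more tool, called after ">>>" by a JSON object that holds its "op" and its "data". jog_arm: Moves the arm, as the interface text tells. Its arguments: {"type":"object","properties":{"moves":{"type":"array"},"hand":{"type":"number"},"newtons":{"type":"number"}},"required":["moves"]}

```bash
ls; mkdir -p pics; cat > h.py <<'E'
import numpy as np, cv2, pickle
from scipy.spatial.transform import Rotation as R
from cell import arm
def grab(n):
    d=arm.get_image(n); pickle.dump(d,open(f'/tmp/{n}.pkl','wb')); return d
def load(n): return pickle.load(open(f'/tmp/{n}.pkl','rb'))
def K(d): return np.array([[d['fx'],0,d['cx']],[0,d['fy'],d['cy']],[0,0,1.]]),np.array([d['k1'],0,0,0,0.])
def rays(d,uv):
    k,D=K(d); n=cv2.undistortPoints(np.array(uv,float).reshape(-1,1,2),k,D).reshape(-1,2)
    return np.c_[n,np.ones(len(n))]
def at_z(d,uv,z):
    """pixels -> world points on plane z"""
    Rm=cv2.Rodrigues(np.array(d['rvec'],float))[0]; t=np.array(d['tvec'],float).ravel()
    r=rays(d,uv)@Rm; c=-Rm.T@t
    return c+r*((z-c[2])/r[:,2])[:,None]
def cloud(d):
    """world xyz per pixel from z_map (H,W,3)"""
    h,w=d['z_map'].shape; u,v=np.meshgrid(np.arange(w),np.arange(h))
    Rm=cv2.Rodrigues(np.array(d['rvec'],float))[0]; t=np.array(d['tvec'],float).ravel()
    p=rays(d,np.c_[u.ravel(),v.ravel()])*d['z_map'].ravel()[:,None]
    p=((p-t)@Rm).reshape(h,w,3); p[d['z_map']==0]=np.nan; return p
E
python3 - <<'E'
from h import *
a=grab('scene');b=grab('top')
for n,d in(('scene',a),('top',b)): cv2.imwrite(f'pics/{n}0.png',d['color'][:,:,::-1])
s=arm.observe();print(s, arm.nose_length)
print(R.from_rotvec(s['ee_rot']).as_matrix().round(3))
p=cloud(b);print(p[::50,::80].round(3).tolist())
E
```

```text
pics
{'clock': 0.1, 'joints': array([ 1.12139133,  0.43516395,  0.02496146,  1.57400646, -0.01159066,
        1.13398202, -0.07510603]), 'dq': array([-0.00101652, -0.00203887,  0.00135639, -0.00067296,  0.000499  ,
        0.00131041,  0.0012352 ]), 'joint_efforts': array([ 2.84948037e-03, -6.69129181e+01,  9.88016725e-01, -3.15146005e+01,
       -6.04865653e-02,  3.74612049e-02,  9.92486298e-05]), 'position': array([ 0.21224042, -0.58739285,  0.23701654]), 'ee_rot': array([-3.09315153e+00, -5.41705094e-01,  5.86584478e-04]), 'force': array([-0.68644999,  0.85342657,  0.07211008]), 'ft_torque': array([ 0.02478414,  0.03582837, -0.01910215]), 'gripper_force': 0.0, 'width': 1.0000197972439642} 0.011
[[ 0.94   0.34  -0.001]
 [ 0.34  -0.94   0.001]
 [-0.    -0.001 -1.   ]]
[[[1.388, 1.405, -0.434], [1.382, 1.059, -0.405], [1.383, 0.725, -0.391], [1.38, 0.391, -0.374], [1.38, 0.06, -0.364], [1.385, -0.271, -0.364], [1.383, -0.599, -0.356], [1.387, -0.931, -0.361]], [[0.996, 1.037, -0.001], [1.001, 0.8, -0.001], [1.329, 0.875, -0.746], [1.34, 0.468, -0.755], [1.343, 0.053, -0.749], [1.346,
[... 493 characters left out ...]
 0.555, -0.002], [0.544, 0.307, 0.01], [0.544, 0.063, 0.1], [0.548, -0.189, -0.003], [0.549, -0.439, -0.001], [0.548, -0.628, 0.087]], [[0.389, 1.024, 0.003], [0.389, 0.792, -0.0], [0.389, 0.553, -0.001], [0.39, 0.307, 0.002], [0.391, 0.06, 0.001], [0.392, -0.189, 0.0], [0.393, -0.439, -0.002], [0.405, -0.627, 0.088]], [[0.238, 1.023, -0.001], [0.237, 0.79, -0.002], [0.236, 0.55, -0.001], [0.236, 0.306, 0.001], [0.235, 0.059, -0.005], [0.236, -0.19, -0.003], [0.239, -0.438, -0.0], [0.24, -0.687, -0.002]], [[0.089, 1.019, -0.0], [0.087, 0.784, 0.001], [0.086, 0.546, 0.002], [0.083, 0.304, -0.001], [0.089, 0.059, 0.014], [0.083, -0.19, -0.003], [0.086, -0.435, 0.002], [0.086, -0.685, -0.003]]]
```

View pics/scene0.png

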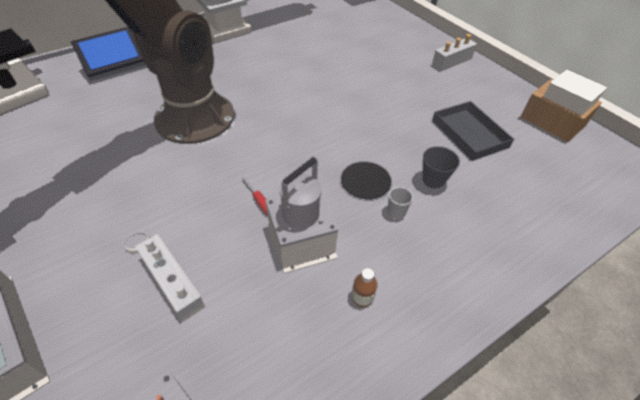

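View pics/top0.png

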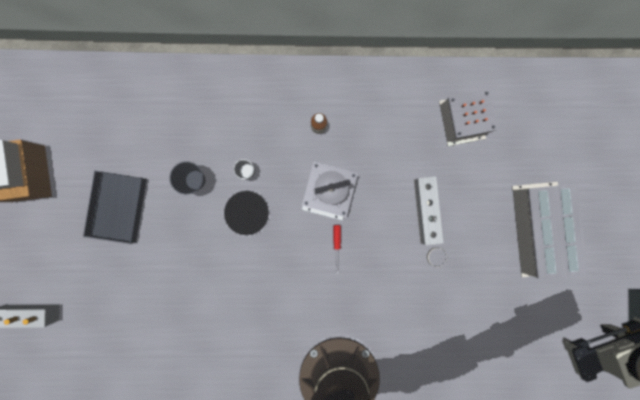

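The scene picture shows the station with the canister at (300,205), the pad at (366,180) and the rack at (168,272). In the top view the canister is at (334,187), the pad at (246,213), the rack at (430,211) and the screwdriver at (337,240). Next I enlarge these.

```bash
python3 - <<'E'
from h import *
b=load('top');a=load('scene')
c=lambda d,x,y,w,h,s:cv2.resize(d['color'][y:y+h,x:x+w,::-1],None,fx=s,fy=s,interpolation=cv2.INTER_CUBIC)
t1=c(b,290,150,80,80,5);t2=c(b,400,170,80,80,5)      # 400x400 each
cv2.imwrite('pics/c1.png',np.hstack([t1,t2]))
p=cloud(b)
def st(n,m):
    q=p[m];print(n,len(q),'mean',q.mean(0).round(4),'min',q.min(0).round(4),'max',q.max(0).round(4))
X,Y,Z=p[...,0],p[...,1],p[...,2]
near=lambda x,y,r:(np.hypot(X-x,Y-y)<r)
hm=near(.6,.02,.16)&(Z>.228)&(Z<.26); st('handle',hm)
q=p[hm][:,:2]; 
if len(q):
    r=cv2.minAreaRect(q.astype(np.float32)*1000);print(r)
lm=near(.6,.02,.16)&(Z>.18)&(Z<.205); st('lid',lm)
sm=near(.6,.02,.16)&(Z>.09)&(Z<.11); st('top',sm);print(cv2.minAreaRect(p[sm][:,:2].astype(np.float32)*1000))
# pad by colour
g=b['color'].mean(2); pm=np.zeros(g.shape,bool);pm[180:245,215:275]=True;pm&=g<60
v,u=np.nonzero(pm);cc=cv2.minEnclosingCircle(np.c_[u,v].astype(np.float32));print('pad',cc,at_z(b,[cc[0],(u.mean(),v.mean())],.006),at_z(b,[(cc[0][0]+cc[1],cc[0][1])],.006))
rm=np.zeros(g.shape,bool);rm[165:255,405:455]=True
k=rm&(Z>.04)&(Z<.055);st('rack',k);print(cv2.minAreaRect(p[k][:,:2].astype(np.float32)*1000))
k=rm&(Z>.06)
for zz in np.argwhere(k): print(zz[::-1],p[tuple(zz)].round(3))
E
```

```text
handle 190 mean [0.5756 0.0359 0.2449] min [ 0.5596 -0.0108  0.2376] max [0.5922 0.0803 0.2491]
((575.7241821289062, 35.57729721069336), (12.033547401428223, 93.16661071777344), 14.955288887023926)
lid 687 mean [0.575  0.0362 0.1905] min [ 0.5339 -0.0059  0.1828] max [0.6177 0.0777 0.1975]
top 1170 mean [0.572  0.0391 0.1004] min [ 0.4987 -0.0417  0.094 ] max [0.6541 0.1139 0.1095]
((576.0133056640625, 35.57331466674805), (129.8229522705078, 130.1461944580078), 75.43669891357422)
pad ((246.07803344726562, 212.54624938964844), 20.904869079589844) [[0.50566921 0.28895725 0.006     ]
 [0.50567971 0.28916963 0.006     ]] [[0.50604923 0.22471501 0.006     ]]
rack 1162 mean [ 0.5172 -0.2658  0.0498] min [ 0.4157 -0.3027  0.04  ] max [ 0.6188 -0.2297  0.0549]
((517.1238403320312, -267.1346130371094), (199.4530792236328, 55.44355773925781), 5.804400444030762)
[429 183] [ 0.596 -0.256  0.073]
[427 184] [ 0.594 -0.252  0.066]
[428 184] [ 0.593 -0.253  0.072]
[427 185] [ 0.59  -0.251  0.069]
[426 186] [ 0.588 -0.251  0.06 ]
[427 186] [ 0.587 -0.251  0.071]
[426 187] [ 0.585 -0.251  0.06 ]
[427 
[... 614 characters left out ...]
 0.072]
[432 219] [ 0.491 -0.262  0.083]
[433 219] [ 0.491 -0.262  0.091]
[431 220] [ 0.488 -0.264  0.066]
[432 220] [ 0.488 -0.264  0.074]
[433 220] [ 0.489 -0.263  0.088]
[434 220] [ 0.489 -0.263  0.096]
[434 221] [ 0.486 -0.266  0.086]
[435 221] [ 0.486 -0.265  0.098]
[433 232] [ 0.453 -0.271  0.064]
[434 232] [ 0.453 -0.271  0.072]
[431 233] [ 0.449 -0.266  0.061]
[432 233] [ 0.449 -0.269  0.061]
[433 233] [ 0.45  -0.267  0.074]
[431 234] [ 0.446 -0.266  0.06 ]
[432 234] [ 0.447 -0.266  0.068]
[433 234] [ 0.447 -0.268  0.073]
[432 235] [ 0.444 -0.266  0.069]
[433 235] [ 0.445 -0.267  0.076]
[432 236] [ 0.441 -0.267  0.065]
[433 236] [ 0.441 -0.268  0.072]
[434 237] [ 0.439 -0.27   0.075]
```

View pics/c1.png

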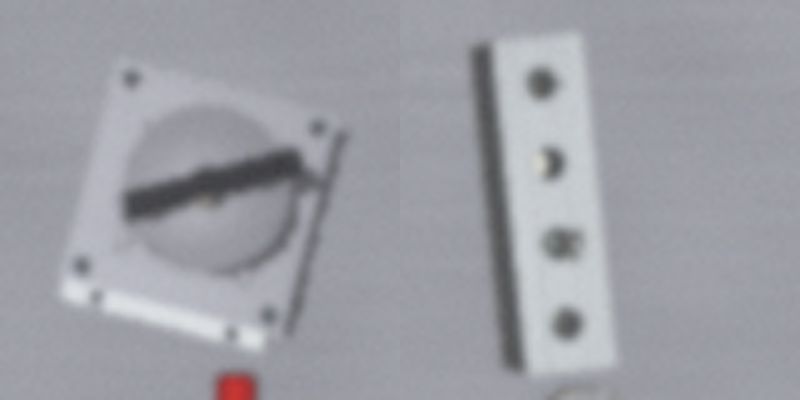

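The handle bar runs from (125,205) to (300,165) in the left crop, at a yaw of about 15°. The rack holes in the right crop are at (542,83), (550,163), (563,243) and (567,323). Depth puts the tall vial's cap (z≈0.10) at the third hole, and the second is empty. The heights and sizes match the ones given. Next I move above the rack, on the way, to look with the wrist camera.

```bash
cat >> h.py <<'E'
def go(x,y,z,yaw=None):
    """tool-frame shift and spin from measured pose; yaw = world angle of tool y (deg, mod 180)"""
    s=arm.observe(); Rm=R.from_rotvec(s['ee_rot']).as_matrix()
    d=Rm.T@(np.array([x,y,z])-s['position']); sp=0
    if yaw is not None:
        cur=np.degrees(np.arctan2(Rm[1,1],Rm[0,1])); sp=-np.radians((yaw-cur+90)%180-90)
    print('shift',d.round(4),'spin',round(sp,4),'toolz',Rm[:,2].round(4),'yaw y',np.degrees(np.arctan2(Rm[1,1],Rm[0,1])).round(2))
E
python3 -c "
from h import *
go(.48,-.27,.40,None);go(.5757,.0356,.40,15)"
```

```text
shift [ 0.3597 -0.2077 -0.1627] spin 0 toolz [-6.0e-04  1.3e-03 -1.0e+00] yaw y -70.13
shift [ 0.5535 -0.4626 -0.1624] spin -1.4859 toolz [-6.0e-04  1.3e-03 -1.0e+00] yaw y -70.13
```

>>> {"op": "jog_arm", "data": {"moves": [[0.04,-0.02,-0.05,0],[0.09,-0.05,-0.09,-0.1],[0.14,-0.08,-0.12,-0.25],[0.19,-0.11,-0.15,-0.4],[0.24,-0.14,-0.163,-0.5],[0.29,-0.17,-0.163,-0.5],[0.33,-0.19,-0.163,-0.5],[0.36,-0.208,-0.163,-0.5],[0.36,-0.208,-0.163,-0.5],[0.36,-0.208,-0.163,-0.5],[0.36,-0.208,-0.163,-0.5]]}}

```text
clock: 1.48
position: [0.4795, -0.2711, 0.4007]
ee_rot: [2.865, 1.287, -0.001]
force: [-0.1, 0.0, -1.3]
width: 0.996
gripper_force: 0.0
```

```bash
python3 - <<'E'
from h import *
w=grab('wrist');cv2.imwrite('pics/w1.png',w['color'][:,:,::-1]);s=arm.observe();print(s['position'],s['joints'].round(2),s['clock'])
Rm=cv2.Rodrigues(np.array(w['rvec'],float))[0];print(-Rm.T@np.ravel(w['tvec']),w['fx'],w['cx'],w['cy'])
go(.5757,.0356,.38,15)
p=cloud(w);Z=p[...,2];m=(Z>.085)&(Z<.115);print(m.sum(),np.median(p[m],0) if m.any() else 0)
E
```

```text
[ 0.47952646 -0.27104004  0.40063836] [ 0.61  0.24 -0.25  1.46  0.06  1.45 -0.37] 1.525
[ 0.53710388 -0.20832006  0.54705538] 314.7323596068499 322.0330021286407 198.27098311792173
shift [ 0.2931 -0.1317  0.0205] spin -0.9881 toolz [-4.e-04 -3.e-04 -1.e+00] yaw y -41.61
4383 [ 0.37781436 -0.55311488  0.08921846]
```

View pics/w1.png

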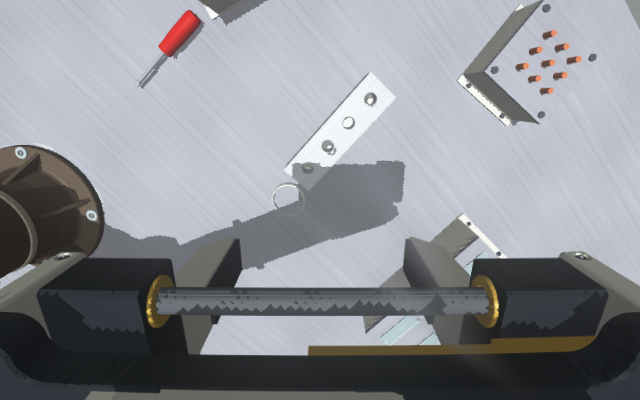

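The wrist view shows the rack holes at (370,99), (348,123), (328,146) and (307,168), with the tall vial at (328,146). I'll refine it later from closer. Now the canister.

>>> {"op": "jog_arm", "data": {"moves": [[0.05,-0.022,0,-0.15],[0.1,-0.044,0,-0.33],[0.15,-0.066,0,-0.5],[0.2,-0.088,0,-0.68],[0.24,-0.11,0,-0.85],[0.275,-0.124,0.01,-0.988],[0.293,-0.1317,0.0205,-0.988],[0.293,-0.1317,0.0205,-0.988],[0.293,-0.1317,0.0205,-0.988]]}}

```text
clock: 2.65
position: [0.5758, 0.0352, 0.3806]
ee_rot: [1.912, 2.492, -0.001]
force: [-0.6, -1.3, 0.1]
width: 1.002
gripper_force: 0.0
```

```bash
python3 - <<'E'
from h import *
w=grab('wrist');s=arm.observe();print(s['position'],s['joints'].round(2),s['clock'])
p=cloud(w);X,Y,Z=p[...,0],p[...,1],p[...,2]
m=(Z>.225)&(Z<.26)&(np.hypot(X-.5757,Y-.0356)<.08)
print(m.sum(),p[m].mean(0));
if m.any(): print(cv2.minAreaRect(p[m][:,:2].astype(np.float32)*1000))
g=w['color'][:,:,::-1].copy();g[m]=(0,0,255)
cv2.imwrite('pics/w2.png',g)
go(.5757,.0356,.232,15)
E
```

```text
[0.57584918 0.03506228 0.38076115] [ 0.24  0.33 -0.56  1.42  0.18  1.44 -0.05] 2.7
1195 [0.57462404 0.04038345 0.24401987]
((575.732421875, 35.85750961303711), (11.33983039855957, 93.82302856445312), 15.240531921386719)
shift [ 7.000e-04 -1.000e-04  1.488e-01] spin -0.0004 toolz [ 7.e-04 -8.e-04 -1.e+00] yaw y 14.98
```

View pics/w2.png

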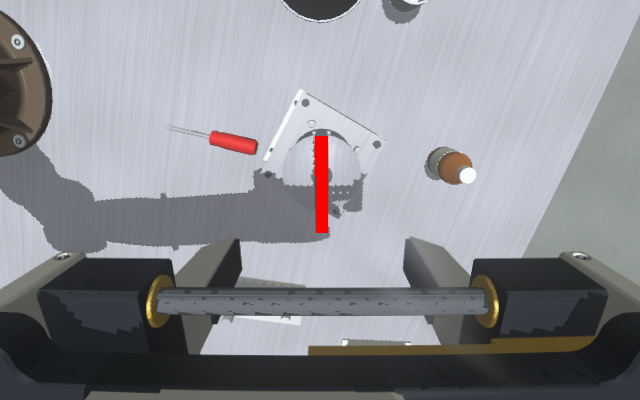

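The handle, marked red at (321,185), confirms centre (0.5757, 0.0358) and yaw 15°. I descend and grip.

>>> {"op": "jog_arm", "data": {"moves": [[0.0007,0,0.04,0],[0.0007,0,0.08,0],[0.0007,0,0.115,0],[0.0007,0,0.14,0],[0.0007,0,0.1475,0],[0.0007,0,0.1475,0],[0.0007,0,0.1475,0]]}}

```text
clock: 3.58
position: [0.5763, 0.0375, 0.2341]
ee_rot: [1.909, 2.493, 0.002]
force: [-0.5, -0.9, 0.6]
width: 0.999
gripper_force: 0.0
```

>>> {"op": "jog_arm", "data": {"moves": [[0,0,0,0],[0,0,0,0],[0,0,0,0],[0,0,0,0],[0,0,0,0],[0,0,0,0],[0,0,0,0],[0,0,0,0]], "hand": 0, "newtons": 40}}

```text
clock: 4.58
position: [0.5756, 0.0376, 0.2327]
ee_rot: [-1.91, -2.494, 0.0]
force: [0.5, 0.0, -0.8]
width: 0.18
gripper_force: 0.0
```

>>> {"op": "jog_arm", "data": {"moves": [[0,0,0,0],[0,0,0,0],[0,0,0,0],[0,0,0,0]]}}

```text
clock: 5.08
position: [0.5755, 0.0375, 0.2327]
ee_rot: [-1.91, -2.494, 0.0]
force: [-0.7, -0.9, 0.5]
width: 0.127
gripper_force: 40.0
```

>>> {"op": "jog_arm", "data": {"moves": [[0,0,-0.003,0],[0,0,-0.008,0],[0,0,-0.014,0],[0,0,-0.02,0],[0,0,-0.03,0],[0,0,-0.04,0],[0,0,-0.04,0],[0,0,-0.04,0],[0,0,-0.04,0]]}}

```text
clock: 6.2
position: [0.5753, 0.0374, 0.2723]
ee_rot: [-1.91, -2.494, 0.001]
force: [-1.3, 0.1, -5.9]
width: 0.126
gripper_force: 40.0
```

```bash
python3 - <<'E'
from h import *
s=arm.observe();print(s['force'],s['ft_torque'],s['width'],s['position'],s['joints'].round(2))
go(.5057,.289,s['position'][2])
E
```

```text
[-1.28175187  0.05483734 -5.9254037 ] [ 0.0118504  -0.11178343 -0.00200855] 0.12553550206076908 [0.57532362 0.03744589 0.27227433] [ 0.24  0.39 -0.55  1.61  0.21  1.21 -0.09]
shift [ 0.261  -0.0016  0.    ] spin 0 toolz [-8.e-04 -1.e-04 -1.e+00] yaw y 15.12
```

>>> {"op": "jog_arm", "data": {"moves": [[0.005,0,0,0],[0.015,0,0,0],[0.03,0,0,0],[0.05,0,0,0],[0.07,0,0,0],[0.09,0,0,0],[0.11,0,0,0],[0.13,0,0,0],[0.15,0,0,0],[0.17,0,0,0],[0.19,0,0,0],[0.21,0,0,0],[0.23,0,0,0],[0.245,0,0,0],[0.255,0,0,0],[0.26,0,0,0],[0.261,-0.0016,0,0],[0.261,-0.0016,0,0]]}}

```text
clock: 8.45
position: [0.5061, 0.2885, 0.2727]
ee_rot: [1.911, 2.493, -0.001]
force: [0.5, -0.1, -4.9]
width: 0.127
gripper_force: 40.0
```

>>> {"op": "jog_arm", "data": {"moves": [[0,0,0.005,0],[0,0,0.015,0],[0,0,0.03,0],[0,0,0.05,0],[0,0,0.07,0],[0,0,0.09,0],[0,0,0.105,0],[0,0,0.115,0],[0,0,0.12,0],[0,0,0.124,0],[0,0,0.124,0],[0,0,0.124,0]]}}

```text
clock: 9.95
position: [0.5061, 0.2893, 0.1491]
ee_rot: [1.91, 2.494, 0.001]
force: [0.4, -0.2, -5.1]
width: 0.125
gripper_force: 40.0
```

```bash
python3 - <<'E'
from h import *
s=arm.observe();print(s['force'],s['width'],s['position'],s['joints'].round(2))
go(.5057,.289,.1387)
grab('top');d=grab('scene')
cv2.imwrite('pics/s2.png',cv2.resize(d['color'][100:250,280:480,::-1],None,fx=4,fy=4,interpolation=cv2.INTER_CUBIC))
E
```

```text
[ 0.44660566 -0.2472108  -5.12856237] 0.12452567246768598 [0.50614155 0.28928254 0.14913736] [-0.21  0.52 -0.58  1.75  0.34  0.97 -0.65]
shift [-0.0002 -0.0005  0.0104] spin 0 toolz [ 7.e-04  3.e-04 -1.e+00] yaw y 15.12
```

View pics/s2.png

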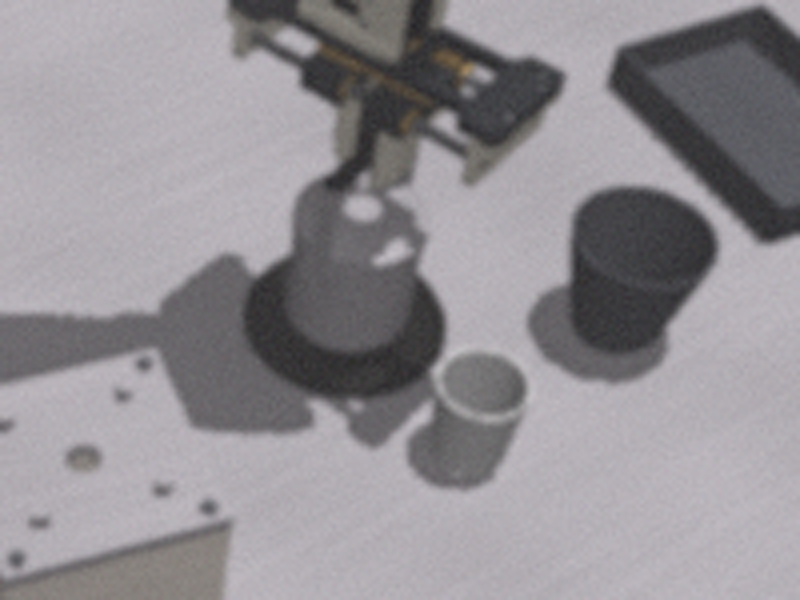

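The canister hangs upright over the pad at (350,310), well inside it. The socket is now visible at (83,458), and the beaker at (480,400) is clear. I lower slowly to contact.

>>> {"op": "jog_arm", "data": {"moves": [[0,0,0.003,0],[0,0,0.006,0],[0,0,0.008,0],[0,0,0.009,0],[0,0,0.0095,0],[0,0,0.01,0],[0,0,0.0102,0],[0,0,0.0102,0],[0,0,0.0102,0]]}}

```text
clock: 11.18
position: [0.506, 0.2892, 0.1386]
ee_rot: [1.91, 2.494, 0.0]
force: [-0.7, 0.7, -2.7]
width: 0.126
gripper_force: 40.0
```

>>> {"op": "jog_arm", "data": {"moves": [[0,0,0.0002,0],[0,0,0.0005,0],[0,0,0.0007,0],[0,0,0.0007,0],[0,0,0.0007,0]]}}

```text
clock: 11.8
position: [0.5061, 0.2894, 0.1386]
ee_rot: [1.909, 2.494, 0.001]
force: [-3.0, -2.4, 6.2]
width: 0.129
gripper_force: 40.0
```

Seated. I release and rise.

>>> {"op": "jog_arm", "data": {"moves": [[0,0,0,0],[0,0,0,0],[0,0,0,0],[0,0,0,0],[0,0,0,0],[0,0,0,0]], "hand": 0.06}}

```text
clock: 12.55
position: [0.5059, 0.2891, 0.1378]
ee_rot: [-1.91, -2.494, 0.0]
force: [0.2, -1.0, 0.2]
width: 0.648
gripper_force: 0.0
```

>>> {"op": "jog_arm", "data": {"moves": [[0,0,-0.005,0],[0,0,-0.02,0],[0,0,-0.05,0],[0,0,-0.1,0],[0,0,-0.15,0],[0,0,-0.18,0],[0,0,-0.19,0],[0,0,-0.19,0]]}}

```text
clock: 13.55
position: [0.5059, 0.2891, 0.3281]
ee_rot: [1.91, 2.494, 0.001]
force: [0.6, 0.7, -1.0]
width: 0.655
gripper_force: 0.0
```

```bash
python3 - <<'E'
from h import *
t=grab('top');w=grab('wrist');p=cloud(t);X,Y,Z=p[...,0],p[...,1],p[...,2]
s=arm.observe();print(s['width'],s['position'],s['joints'].round(2))
m=(np.hypot(X-.506,Y-.289)<.1)&(Z>.08)&(Z<.115);print('lid',m.sum(),np.median(p[m],0) if m.any() else 0)
c=lambda d,x,y,w,h,s:cv2.resize(d['color'][y:y+h,x:x+w,::-1],None,fx=s,fy=s,interpolation=cv2.INTER_CUBIC)
t1=c(t,305,160,60,60,6);cv2.imwrite('pics/t3.png',np.hstack([t1,c(w,220,0,320,300,1.2)]))
# socket by local darkness
g=cv2.cvtColor(t['color'],cv2.COLOR_RGB2GRAY).astype(float)[160:220,305:365]
np.set_printoptions(linewidth=200);print(g[22:34,20:38].astype(int))
E
```

```text
0.6572608987850609 [0.50552385 0.28860737 0.32652238] [-0.17  0.38 -0.63  1.5   0.22  1.34 -0.55]
lid 598 [0.50562608 0.28407542 0.09670673]
[[208 210 210 208 208 210 209 209 207 205 206 205 204 203 201 201 199 199]
 [207 207 206 207 207 207 209 209 204 207 207 204 205 206 202 202 200 200]
 [208 207 204 200 198 198 203 205 205 206 206 206 206 205 205 203 202 202]
 [209 202 194 182 179 179 189 194 200 202 202 205 204 204 204 204 204 204]
 [206 196 182 169 168 171 175 182 194 203 202 203 204 202 204 203 203 202]
 [201 187 180 185 197 203 191 177 184 200 201 204 202 201 202 203 201 200]
 [197 183 189 217 228 230 218 188 180 195 204 204 202 202 202 200 200 199]
 [197 185 203 229 238 239 229 202 181 195 201 204 202 202 202 202 200 201]
 [200 191 205 229 239 240 231 208 190 198 203 203 203 202 202 202 200 200]
 [204 195 198 218 230 233 225 207 195 201 204 205 204 202 203 202 201 200]
 [207 203 196 201 216 220 213 201 201 202 207 206 205 206 203 203 202 202]
 [209 207 203 200 205 206 206 203 202 204 205 206 204 203 203 205 205 201]]
```

View pics/t3.png

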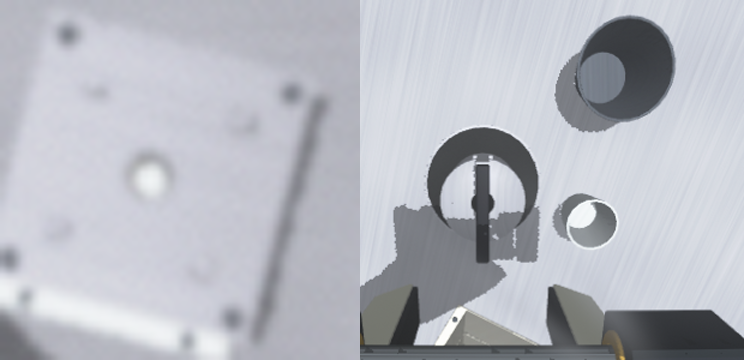

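The canister stands on the pad, seen at (482,195) in the right half. The socket mouth is at (150,178) in the left half. Next I view the socket and then the cap from identical relative camera poses; both lie at z=0.100, so calibration error cancels.

```bash
python3 - <<'E'
from h import *
t=load('top');print(at_z(t,[(329.5,188.8)],.1), np.abs(cloud(t)[188,329]))
go(.491,.027,.22,-84.2)
E
```

```text
[[0.57562777 0.03614488 0.1       ]] [0.57985591 0.0361325  0.06557875]
shift [-0.2487 -0.0821  0.1069] spin -1.4081 toolz [-0.0016 -0.0012 -1.    ] yaw y 15.12
```

>>> {"op": "jog_arm", "data": {"moves": [[-0.02,-0.007,0,0.17],[-0.05,-0.016,0,0.34],[-0.08,-0.026,0,0.52],[-0.11,-0.036,0,0.7],[-0.14,-0.046,0,0.87],[-0.17,-0.056,0,1.04],[-0.2,-0.066,0.01,1.22],[-0.225,-0.074,0.04,1.4],[-0.24,-0.08,0.07,1.57],[-0.2487,-0.0821,0.1,1.7335],[-0.2487,-0.0821,0.1069,1.7335],[-0.2487,-0.0821,0.1069,1.7335],[-0.2487,-0.0821,0.1069,1.7335],[-0.2487,-0.0821,0.1069,1.7335]]}}

```text
clock: 15.4
position: [0.4921, 0.028, 0.2218]
ee_rot: [-3.137, -0.161, -0.003]
force: [-0.2, 0.6, 0.3]
width: 0.653
gripper_force: 0.0
```

```bash
python3 - <<'E'
from h import *
w=grab('wrist');s=arm.observe();print(s['position'],s['joints'].round(2),s['clock'])
Rm=cv2.Rodrigues(np.array(w['rvec'],float))[0];t=np.ravel(w['tvec']);print(-Rm.T@t)
uv=cv2.projectPoints(np.array([[.5757,.036,.1]]),np.array(w['rvec'],float),t,*K(w))[0].ravel();print(uv)
x,y=int(uv[0])-40,int(uv[1])-40
np.save('/tmp/off.npy',[x,y])
cv2.imwrite('pics/sock.png',cv2.resize(w['color'][y:y+80,x:x+80,::-1],None,fx=6,fy=6,interpolation=cv2.INTER_NEAREST));print(x,y)
go(.494-.085,-.269-.0086,.22,-84.2)
E
```

```text
[0.49195828 0.02792818 0.22165957] [ 0.04  0.25 -0.25  1.89  0.07  1.   -1.71] 15.45
[0.57735459 0.03625161 0.36842322]
[321.95172395  98.3486531 ]
281 58
shift [-0.1138  0.2954  0.0015] spin 0.0012 toolz [ 1.3e-03  1.0e-04 -1.0e+00] yaw y -84.13
```

View pics/sock.png

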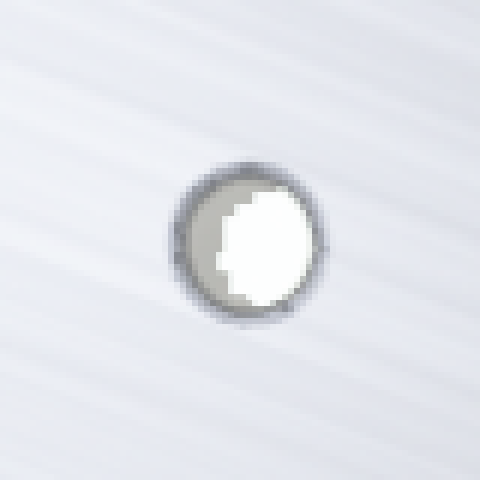

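The socket mouth ring spans 172–328 × 158–326 in the crop, so its centre is full-image pixel (322.1, 97.9). Now the vial, from the same relative pose.

>>> {"op": "jog_arm", "data": {"moves": [[-0.02,0.04,0,0],[-0.04,0.09,0,0],[-0.055,0.14,0,0],[-0.075,0.19,0,0],[-0.09,0.235,0,0],[-0.105,0.27,0,0],[-0.1138,0.2954,0.0015,0],[-0.1138,0.2954,0.0015,0],[-0.1138,0.2954,0.0015,0],[-0.1138,0.2954,0.0015,0]]}}

```text
clock: 16.7
position: [0.4087, -0.2767, 0.2196]
ee_rot: [-3.137, -0.162, -0.001]
force: [0.5, -0.2, 0.0]
width: 0.653
gripper_force: 0.0
```

```bash
python3 - <<'E'
from h import *
print('socket',at_z(load('wrist'),[(322.1,97.9)],.1))
w=grab('wrist');s=arm.observe();print(s['position'],s['joints'].round(2),s['clock'])
x,y=262,28
print(at_z(w,[(322.1,97.9)],.1))
p=cloud(w);m=(p[...,2]>.06)&(p[...,2]<.12);m[:, :220]=0;m[:,420:]=0;m[230:]=0
n,l,st,ce=cv2.connectedComponentsWithStats(m.astype(np.uint8))
for i in range(1,n):
    if st[i,4]>10: print(st[i],ce[i],np.median(p[l==i],0).round(4))
cv2.imwrite('pics/vial.png',cv2.resize(w['color'][y:y+120,x:x+120,::-1],None,fx=5,fy=5,interpolation=cv2.INTER_NEAREST))
E
```

```text
socket [[0.57606185 0.03591568 0.1       ]]
[ 0.4086783  -0.27679591  0.21958632] [ 0.54  0.24 -0.06  1.91  0.02  0.99 -1.  ] 16.75
[[ 0.492565   -0.26878896  0.1       ]]
[316 141  17   7  38] [324.39473684 142.92105263] [ 0.4526 -0.2751  0.0691]
```

View pics/vial.png

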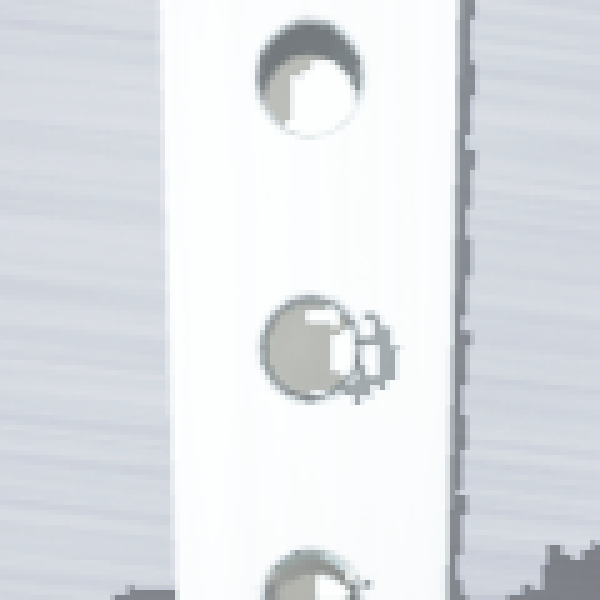

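```bash
python3 - <<'E'
from h import *
w=load('wrist');np.set_printoptions(linewidth=220,suppress=True)
f=lambda c:((c[0]+.5)/5-.5+262,(c[1]+.5)/5-.5+28)
print('hole2',at_z(w,[f((310,78))],.05));v=[f((309,348))];print(v,'tall',at_z(w,v,.1),at_z(w,v,.05))
p=cloud(w)[...,2];print((p[84:112:2,308:346:2]*1000).round(0));g=w['color'].mean(2);print(g[84:112:2,308:346:2].round(0))
E
```

```text
hole2 [[ 0.5404409  -0.26525482  0.05      ]]
[(323.4, 97.2)] tall [[ 0.49321312 -0.26977797  0.1       ]] [[ 0.49303485 -0.27002804  0.05      ]]
[[51. 50. 48. 50. 49. 49. 51. 49. 49. 50. 49. 50. 49. 50. 50. 49. 49. 49. 50.]
 [51. 49. 49. 49. 49. 49. 48. 48. 49. 50. 49. 49. 49. 49. 49. 50. 50. 51. 50.]
 [49. 49. 49. 50. 49. 50. 44. 15. 76. 15. 38. 49. 50. 50. 49. 49. 49. 49. 50.]
 [50. 50. 50. 48. 49. 22. 15. 16. 15. 14. 14. 42. 49. 48. 50. 49. 50. 49. 49.]
 [49. 49. 49. 48. 34. 14. 13. 14. 13. 16. 14. 14. 49. 49. 50. 51. 49. 49. 49.]
 [49. 49. 50. 51. 13. 15. 15. 14. 13. 15. 12. 14. 33. 49. 49. 49. 50. 49. 50.]
 [50. 49. 49. 49. 15. 16. 15. 14. 14. 16. 15. 15. 76. 49. 50. 51. 50. 47. 50.]
 [50. 49. 49. 49. 15. 15. 16. 14. 15. 15. 16. 14. 21. 51. 50. 49. 49. 49. 49.]
 [49. 49. 50. 49. 76. 14. 15. 15. 14. 14. 15. 15. 30. 49. 50. 50. 51. 48. 49.]
 [50. 50. 49. 50. 29. 13. 15. 15. 15. nan 14. 15. 48. 51. 49. 49. 49. 49. 49.]
 [50. 48. 50. 50. 49. 15. 14. 13. 14. 15. 15. 17. 50. 49. 49. 48. 50. 49. 49.]
 [49. 50. 49. 50. 49. 49. 37. 15. 14. 14. 33. 49. 49. 50. 50. 50. 49. 51. 49.]
 [49.
[... 826 characters left out ...]
9. 252. 252.]
 [254. 253. 252. 178. 187. 188. 188. 189. 187. 185. 241. 254. 241. 226. 252. 170. 170. 252. 252.]
 [254. 253. 253. 179. 187. 187. 187. 186. 185. 184. 241. 254. 236. 227. 252. 171. 170. 252. 252.]
 [254. 253. 253. 245. 158. 187. 186. 185. 184. 184. 196. 244. 188. 165. 252. 170. 169. 252. 252.]
 [254. 253. 253. 253. 198. 169. 186. 185. 184. 184. 185. 153. 206. 168. 168. 170. 251. 252. 252.]
 [254. 253. 253. 254. 252. 204. 142. 175. 222. 226. 164. 202. 169. 169. 236. 252. 252. 252. 252.]
 [254. 253. 253. 253. 254. 253. 245. 230. 199. 239. 251. 252. 237. 236. 252. 253. 252. 252. 252.]
 [254. 252. 252. 253. 254. 254. 253. 253. 253. 253. 253. 252. 252. 252. 252. 252. 252. 252. 252.]]
```

```bash
python3 - <<'E'
from h import *
for n in('scene','top'):
  d=grab(n)
  p=cloud(d)
  for i,r in enumerate((-.072,-.024,.024,.072)):
    x,y=.517+r*.995,-.267+r*.101
    m=(np.hypot(p[...,0]-x,p[...,1]-y)<.02)&(p[...,2]>.06)&(p[...,2]<.13);q=p[m]
    print(n,r,len(q),q[np.argsort(-q[:,2])][:6].round(3).tolist())
a=load('scene');s=arm.observe()
cv2.imwrite('pics/rk.png',cv2.resize(a['color'][220:330,110:220,::-1],None,fx=5,fy=5,interpolation=cv2.INTER_CUBIC))
go(.4932,-.2698,.15,-84.2)
E
```

```text
scene -0.072 42 [[0.452, -0.275, 0.076], [0.45, -0.279, 0.076], [0.449, -0.265, 0.075], [0.451, -0.277, 0.075], [0.452, -0.269, 0.075], [0.452, -0.274, 0.075]]
scene -0.024 94 [[0.5, -0.273, 0.101], [0.499, -0.272, 0.098], [0.5, -0.27, 0.098], [0.497, -0.26, 0.098], [0.501, -0.264, 0.098], [0.501, -0.268, 0.098]]
scene 0.024 0 []
scene 0.072 37 [[0.595, -0.26, 0.076], [0.596, -0.257, 0.075], [0.595, -0.258, 0.075], [0.591, -0.248, 0.074], [0.595, -0.254, 0.074], [0.596, -0.253, 0.074]]
top -0.072 12 [[0.445, -0.265, 0.08], [0.447, -0.267, 0.076], [0.439, -0.27, 0.074], [0.442, -0.267, 0.074], [0.453, -0.271, 0.073], [0.45, -0.268, 0.072]]
top -0.024 24 [[0.495, -0.261, 0.103], [0.5, -0.264, 0.101], [0.489, -0.262, 0.099], [0.486, -0.265, 0.098], [0.497, -0.263, 0.096], [0.5, -0.263, 0.095]]
top 0.024 0 []
top 0.072 9 [[0.584, -0.251, 0.078], [0.581, -0.255, 0.076], [0.593, -0.252, 0.075], [0.596, -0.255, 0.074], [0.587, -0.251, 0.07], [0.59, -0.251, 0.069]]
shift [0.085  0.0014 0.0695] spin 0.0014 toolz [ 2.e-04  0.e+00 -1.e+00] yaw y -84.12
```

View pics/rk.png

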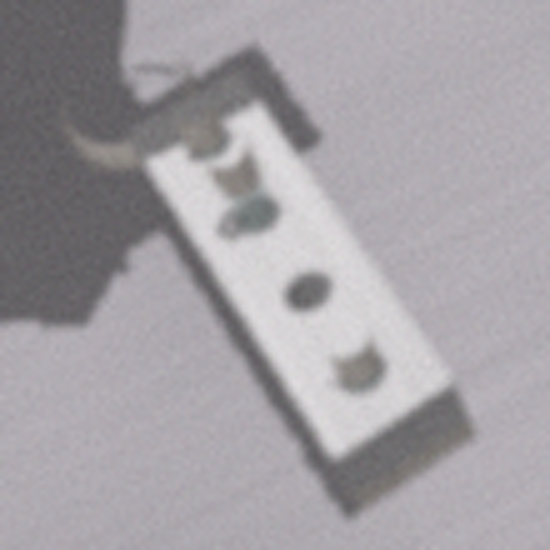

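The crop shows the tall vial at (240,190), rising from the second hole from the robot. The empty hole is at (308,290) and the short vials are at (207,137) and (360,368). This agrees with the depth reading (top at 0.100, x≈0.494). I descend.

>>> {"op": "jog_arm", "data": {"moves": [[0.02,0,0,0],[0.05,0.001,0,0],[0.075,0.0014,0.01,0],[0.085,0.0014,0.03,0],[0.085,0.0014,0.065,0],[0.085,0.0014,0.1,0],[0.085,0.0014,0.125,0],[0.085,0.0014,0.136,0],[0.085,0.0014,0.139,0],[0.085,0.0014,0.139,0],[0.085,0.0014,0.139,0]]}}

```text
clock: 18.23
position: [0.4934, -0.2709, 0.0813]
ee_rot: [3.137, 0.159, 0.002]
force: [-0.3, -0.4, -0.4]
width: 0.651
gripper_force: 0.0
```

>>> {"op": "jog_arm", "data": {"moves": [[0,0,0,0],[0,0,0,0],[0,0,0,0],[0,0,0,0],[0,0,0,0],[0,0,0,0],[0,0,0,0],[0,0,0,0]], "hand": 0, "newtons": 12}}

```text
clock: 19.23
position: [0.4929, -0.2706, 0.0804]
ee_rot: [3.138, 0.159, -0.0]
force: [0.4, -0.1, -0.5]
width: 0.188
gripper_force: 12.0
```

```bash
python3 - <<'E'
from h import *
s=arm.observe();print(s['force'],s['width'],s['gripper_force'],s['position'],s['joints'].round(2));go(.4932,-.2698,.0805,-84.2)
E
```

```text
[ 0.44024601 -0.13229286 -0.5395784 ] 0.1881851539243383 12.000023871660233 [ 0.49287798 -0.27058114  0.08038875] [ 0.46  0.52 -0.07  1.89  0.05  0.74 -1.11]
shift [ 0.0004 -0.0007 -0.0001] spin 0.0001 toolz [-1.e-04 -0.e+00 -1.e+00] yaw y -84.2
```

Gripped at 17.3 mm, which matches the cap. I lift and carry.

>>> {"op": "jog_arm", "data": {"moves": [[0,0,-0.003,0],[0,0,-0.01,0],[0,0,-0.02,0],[0,0,-0.035,0],[0,0,-0.055,0],[0,0,-0.08,0],[0,0,-0.105,0],[0,0,-0.12,0],[0,0,-0.12,0],[0,0,-0.12,0]]}}

```text
clock: 20.48
position: [0.4924, -0.2704, 0.1997]
ee_rot: [-3.137, -0.159, 0.002]
force: [0.1, 0.2, -1.0]
width: 0.19
gripper_force: 12.0
```

```bash
python3 - <<'E'
from h import *
s=arm.observe();print(s['force'],s['width'],s['gripper_force'],s['position'],s['joints'].round(2));go(.5757,.0355,.2,-84.2)
E
```

```text
[ 0.10973583  0.15341039 -0.99969524] 0.1896523803772309 12.000027000904083 [ 0.49240621 -0.2704013   0.19970178] [ 0.46  0.37 -0.07  1.77  0.03  1.   -1.09]
shift [ 0.1138 -0.2959 -0.0003] spin -0.0 toolz [-1.1e-03  4.0e-04 -1.0e+00] yaw y -84.2
```

>>> {"op": "jog_arm", "data": {"moves": [[0.005,-0.01,0,0],[0.015,-0.04,0,0],[0.03,-0.08,0,0],[0.046,-0.12,0,0],[0.062,-0.16,0,0],[0.077,-0.2,0,0],[0.092,-0.24,0,0],[0.104,-0.27,0,0],[0.111,-0.288,0,0],[0.1138,-0.2959,0,0],[0.1138,-0.2959,0,0],[0.1138,-0.2959,0,0],[0.1138,-0.2959,0,0]]}}

```text
clock: 22.1
position: [0.5761, 0.0341, 0.2005]
ee_rot: [3.137, 0.156, -0.0]
force: [-0.5, 0.1, -0.4]
width: 0.187
gripper_force: 12.0
```

```bash
python3 - <<'E'
from h import *
s=arm.observe();print(s['force'],s['width'],s['gripper_force'],s['position'],s['joints'].round(2));go(.5757,.0355,.1304,-84.2)
p=cloud(grab('scene'));x,y,_=s['position'];m=(np.hypot(p[...,0]-x,p[...,1]-y)<.03)&(p[...,2]>.12)&(p[...,2]<.18);print(p[m].round(3)[:30].tolist())
E
```

```text
[-0.50930566  0.08745622 -0.43374301] 0.18717973931706275 11.9999398291111 [0.57610671 0.03406342 0.20047103] [-0.03  0.4  -0.16  1.73  0.08  1.02 -1.69]
shift [-0.0003 -0.0015  0.0701] spin -0.0017 toolz [-0.e+00 -5.e-04 -1.e+00] yaw y -84.3
[[0.58, 0.042, 0.179], [0.582, 0.041, 0.179], [0.583, 0.038, 0.179], [0.581, 0.042, 0.174], [0.574, 0.028, 0.173], [0.578, 0.028, 0.177], [0.579, 0.031, 0.176], [0.581, 0.032, 0.178], [0.583, 0.033, 0.179], [0.583, 0.035, 0.177], [0.582, 0.038, 0.175], [0.581, 0.042, 0.171], [0.573, 0.029, 0.168], [0.576, 0.03, 0.17], [0.579, 0.03, 0.173], [0.58, 0.032, 0.173], [0.583, 0.033, 0.175], [0.583, 0.035, 0.174], [0.583, 0.038, 0.172], [0.582, 0.041, 0.17], [0.573, 0.029, 0.164], [0.578, 0.029, 0.17], [0.579, 0.03, 0.17], [0.582, 0.031, 0.172], [0.583, 0.035, 0.171], [0.583, 0.038, 0.168], [0.581, 0.041, 0.165], [0.573, 0.029, 0.161], [0.579, 0.028, 0.168], [0.58, 0.029, 0.169]]
```

>>> {"op": "jog_arm", "data": {"moves": [[0,-0.0013,0.005,0],[0,-0.0013,0.015,0],[0,-0.0013,0.025,0],[0,-0.0013,0.03,0],[0,-0.0013,0.03,0],[0,-0.0013,0.03,0],[0,-0.0013,0.03,0]]}}

```text
clock: 23.02
position: [0.5763, 0.0366, 0.1708]
ee_rot: [-3.138, -0.159, -0.001]
force: [0.0, -0.3, 0.5]
width: 0.185
gripper_force: 12.0
```

```bash
python3 - <<'E'
from h import *
s=arm.observe();print(s['force'],s['width']);go(.5757,.0355,.1304,-84.2)
E
```

```text
[ 0.03163813 -0.25223158  0.51544523] 0.18521737623586124
shift [-0.0008  0.001   0.0404] spin -0.0 toolz [ 7.e-04  0.e+00 -1.e+00] yaw y -84.2
```

>>> {"op": "jog_arm", "data": {"moves": [[-0.0005,0.0005,0.003,0],[-0.0005,0.0005,0.006,0],[-0.0005,0.0005,0.009,0],[-0.0005,0.0005,0.011,0],[-0.0005,0.0005,0.013,0],[-0.0005,0.0005,0.013,0]]}}

```text
clock: 23.78
position: [0.5756, 0.036, 0.1572]
ee_rot: [3.138, 0.159, -0.0]
force: [0.6, 0.1, -0.0]
width: 0.187
gripper_force: 12.0
```

It is inside the mouth (underside ≈ 0.092) with no force. I continue down.

>>> {"op": "jog_arm", "data": {"moves": [[0,0,0.003,0],[0,0,0.007,0],[0,0,0.011,0],[0,0,0.015,0],[0,0,0.018,0],[0,0,0.021,0],[0,0,0.0235,0],[0,0,0.025,0],[0,0,0.025,0],[0,0,0.025,0]]}}

```text
clock: 25.02
position: [0.5757, 0.0361, 0.1325]
ee_rot: [-3.138, -0.159, -0.0]
force: [-0.1, 0.3, -0.3]
width: 0.189
gripper_force: 12.0
```

>>> {"op": "jog_arm", "data": {"moves": [[0,0,0.001,0],[0,0,0.002,0],[0,0,0.0025,0],[0,0,0.003,0],[0,0,0.003,0]]}}

```text
clock: 25.65
position: [0.5763, 0.0361, 0.1303]
ee_rot: [-3.137, -0.159, -0.002]
force: [-0.9, -0.1, 7.8]
width: 0.187
gripper_force: 12.0
```

Bottomed at the expected height (7.8 N at z=0.1303). I release and rise.

>>> {"op": "jog_arm", "data": {"moves": [[0,0,0,0],[0,0,0,0],[0,0,0,0],[0,0,0,0],[0,0,0,0],[0,0,0,0]], "hand": 0.06}}

```text
clock: 26.4
position: [0.5756, 0.0361, 0.1294]
ee_rot: [3.138, 0.159, -0.0]
force: [-0.1, -0.1, -0.1]
width: 0.653
gripper_force: 0.0
```

>>> {"op": "jog_arm", "data": {"moves": [[0,0,-0.005,0],[0,0,-0.02,0],[0,0,-0.05,0],[0,0,-0.09,0],[0,0,-0.13,0],[-0.03,0,-0.15,0],[-0.06,0,-0.16,0],[-0.08,0,-0.16,0],[-0.08,0,-0.16,0],[-0.08,0,-0.16,0]]}}

```text
clock: 27.65
position: [0.4967, 0.0281, 0.2901]
ee_rot: [-3.137, -0.159, -0.002]
force: [0.1, 0.3, 0.6]
width: 0.655
gripper_force: 0.0
```

```bash
python3 - <<'E'
from h import *
s=arm.observe();print(s['force'],s['width'],s['position'],s['clock'])
for n in('scene','top','wrist'):
  p=cloud(grab(n))
  for nm,x,y,r,lo,hi in(('vial',.576,.036,.03,.115,.2),('lid',.506,.289,.06,.085,.12),('bar',.506,.289,.06,.13,.18)):
    m=(np.hypot(p[...,0]-x,p[...,1]-y)<r)&(p[...,2]>lo)&(p[...,2]<hi);q=p[m]
    if len(q): print(n,nm,len(q),'mean',q.mean(0).round(3),'zmax',np.sort(q[:,2])[-4:].round(3))
E
```

```text
[0.05535737 0.28112273 0.64869279] 0.654587346601354 [0.49673697 0.02806816 0.29009492] 27.65
scene vial 73 mean [0.58  0.035 0.133] zmax [0.148 0.148 0.149 0.149]
scene lid 607 mean [0.515 0.287 0.096] zmax [0.119 0.12  0.12  0.12 ]
scene bar 193 mean [0.509 0.285 0.147] zmax [0.153 0.153 0.154 0.154]
top vial 4 mean [0.571 0.035 0.131] zmax [0.127 0.128 0.132 0.136]
top lid 602 mean [0.507 0.285 0.097] zmax [0.108 0.115 0.118 0.12 ]
top bar 161 mean [0.507 0.286 0.151] zmax [0.155 0.155 0.155 0.157]
wrist vial 11 mean [0.578 0.036 0.126] zmax [0.126 0.126 0.126 0.127]
wrist lid 4023 mean [0.51  0.28  0.096] zmax [0.12 0.12 0.12 0.12]
wrist bar 1332 mean [0.509 0.279 0.149] zmax [0.152 0.152 0.153 0.153]
```

The vial top is at 0.149–0.150, fully down. The canister's lid is at 0.097–0.099 and its bar top at about 0.152, upright on the pad.

```bash
python3 -c "
from cell import arm
print(arm.sign_off())"
```

```text
the job is handed in; nothing more can be done
None
```

The canister is standing upright on the pad and the tall vial is fully down in the station socket and released; I handed the job in at about 28 s, with no verdict returned.

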